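# Present the wide jar on the vial carousel

### The job

First pull the black centre knob of the vial carousel straight up to its stop, which lifts the steel keeper off the caps; then turn the carousel until the one wide jar stands at the front, squarely behind the gap between the two steel posts. Finish still gripping the knob, holding it fully up and the carousel still so that a colleague can take the jar: do not let go. Leave everything else on the counter where it stands.

Things in the scene. Friction and masses are not known exactly. Their poses are not given: they have to be found in the camera images.
- knob_grip (a point): Grip point of the carousel's centre knob, on its vertical turning axis, 138 mm above the counter with the knob down. The knob is an upright black bar 56 mm long, 14 thick, 32 high (120 to 152 mm above the counter), fixed in turn to the carousel. Site x axis: length of the bar, -x pointing towards the wide jar; y: its thickness, across which to pinch it firmly; z up
- knob (a joint): Height of the knob above its rest, m: 0 down, 0.020 at its upper stop. A spring pulls it back down: about 4 N at the bottom, 9 N at the stop; let go, it drops to 0. With it rises the steel keeper: six flat arms, 82 mm long, 9 wide, lying over the vial caps, top 95 mm above the counter when down
- rotor (a joint): Turn of the carousel, rad, growing anticlockwise seen from above: 0 (or any whole turn, 2 pi) when the wide jar is exactly at the front. Turns either way without end, with light friction (about 0.1 N m), and stays where it is left
- jar (a point): Foot of the wide jar, on its axis, 80 mm from the turning axis, 32 mm above the counter. The wide jar is 52 mm across, the five other vials 24 mm; all are white with aluminium caps, end 88 mm above the counter, and are fixed 60 degrees apart on the grey turntable, 220 mm across
- front_mark (a point): Where jar must come: fixed point 80 mm from the turning axis on the middle line of the front, 32 mm above the counter. At the front a flat dark steel tab (90 mm wide, reaching 180 mm from the axis) juts out, with two upright steel posts (10 mm thick, 70 high, 72 apart, 130 from the axis); the jar belongs behind the middle of their gap
- carousel: Fixed white base of the carousel, 228 mm across, bolted to the counter; origin on the counter on the turning axis; its -x axis points to the front tab
- vial: Bystander: small closed vial, 30 mm wide, 55 tall, standing near the carousel; origin at the centre of its underside
- syringe_a: Bystander: syringe in its flat 150 x 40 mm pack, 22 mm high, near the carousel; origin at the centre of its underside
- syringe_b: Bystander: another such packed syringe; origin at the centre of its underside
- mixer: Bystander: white conical vortex mixer, 116 mm wide, 81 tall; origin at the centre of its underside
- card_tray: Bystander: clear open tray 110 x 85 x 35 mm; origin at the centre of its underside
- ampoule_box: Bystander: small closed carton 40 x 65 x 30 mm, behind the carousel; origin at the centre of its underside

How it is judged:
On the way, in this order (a step that is already met when the one before it is completed fails the run):
1. the knob is gripped and pulled up to its stop, with the wide jar still away from the front (value of joint knob above 0.016 m and contact force between knob and the fingers above 2 N and horizontal distance between jar and front_mark above 0.03 m), for 0.2 s.
2. with the knob held up, the wide jar has come to the front (value of joint knob above 0.016 m and horizontal distance between jar and front_mark below 0.012 m), for 0.2 s.
At the end, for the whole second after the job is handed in: The fingers grip the knob (over 2 N) and hold it at least 16 mm up of its 20 mm travel; the wide jar's axis is within 12 mm (about 8.6 degrees) of the front mark; the carousel does not turn (under 0.08 rad/s) (all of step 2 and contact force between knob and the fingers above 2 N and velocity of joint rotor between -0.08 and 0.08 rad/s); the arm keeps its last pose, push and grip.
It fails at once if a bystander on the counter is moved by more than 30 mm or knocked over (distance of any of vial, syringe_a, syringe_b, mixer, card_tray, ampoule_box from where it was at the start of the episode above 0.03 m or angle between any of vial, syringe_a, syringe_b, mixer, card_tray, ampoule_box's own z axis and vertical above 0.5 rad).
It also fails if it takes over 51 s, if anything falls off the work surface, if the arm or the gripper's body presses on something with over 40 N, if the wrist force passes 120 N, or if a joint passes its speed limit or range.

### The arm

A 6-joint arm with a two-finger parallel gripper is mounted at the origin on the work surface. World frame = base frame: x ahead of the robot, y to its left, z up, the work surface at z = 0. Lengths are in m, angles in rad, forces in N, time in s.
With the tool pointing down it reaches from about 0.3 to 0.775 m from the base axis. Payload 14.6 kg.
Tool frame: the origin (TCP) lies at the very end of the fingers, on their centre line; the grasp point (between the pads) lies 19 mm behind it; z points along the fingers, y is the line along which they close (so a half turn about z gives the same grasp; the last joint's range is limited). The gripper opens to 94 mm and grips with 3 to 60 N. Pads are 16 mm wide; open, the fingers measure 119 mm over their backs; the gripper's body (75 mm by 177 mm) begins 78 mm behind the grasp point.
Start: joints at [-1.385, 0.3, 1.521, -0, 1.321, -0.067], TCP at [0.138, -0.533, 0.205] pointing down, gripper open.
Joint ranges: [-3.03, 3.03], [-0.79, 2.21], [0.23, 2.52], [-1.04, 4.18], [0, 3.07], [-2.55, 2.55]. Speed limits (rad/s): [2.22, 2.22, 2.57, 3.14, 3.14, 3.14].

### API

Orientations are given as [roll, pitch, yaw] about the fixed x, y, z axes, in that order (R = Rz(yaw) Ry(pitch) Rx(roll)).
In Python, from station import ctrl gives the robot as it stands.
- The arm moves only by the shell command python3 -m pendant 'ROWS' [OPENING] [FORCE]. ROWS is JSON, a list of rows, each a list of 2 entries, a list of its own where there are three numbers: the shift along the world's x, y, z in cm, then the turn about the world's z in rad. A call has 1 to 20 rows; each row shifts and turns the commanded pose from where the row before left it; what a row does not reach is not made up. A row lasts 1/12 s, in which the tool goes at most 41.7 mm and 7.16 degrees, less where a joint would pass 70% of its speed; a pose out of reach is approached as far as the arm can. A call is refused whole if a number of a shift passes 4.17 or a number of a turn 0.125, either way. A call with a gripper value outside its range is refused whole. OPENING is the opening, from 0 (shut) to 1 (fully open), set as the call begins (- or left out, the last holds). The fingers move at their own pace and stop on an object; FORCE is the grip in N (left out, the last holds). Time passes only in rows, so rows that do not move let the fingers close. It gives the time, the measured TCP pose, the force, the opening and the grip force at its end, in the units of the state.
- ctrl.get_obs(): the state, without advancing time (a new reading comes with each control period).
- ctrl.camera(name): name is "scene" or "top" or "wrist"; returns a dict with "color" (400x640x3 uint8, red, green, blue), "intrinsics" (3x3 intrinsics, pixels), "k1" (the pictures are not rectified: a ray, as slopes to the right and down, at radius r is drawn at 1 + k1 r^2 times it, then the intrinsics apply), "camera_from_world" (4x4, takes a point from world to camera coordinates). Camera axes: x right, y down, z forward; pixel columns grow to the right and rows downward; lengths in m; the calibration is good to about 2 mm. A picture is of the moment at which its call begins. There is no depth.
- ctrl.hand_in(): hands the job in; it is judged then, once.
The state is a dict: "time_s": time; "qpos": joint angles; "joint_vel": joint speeds; "tau": joint torques, N m; "ee_pos": TCP position; "eef_rot": TCP orientation; "force": force on the tool from outside, world axes, zero at the start; "moment": the same for the moment, N m; "grip_width": finger opening in m; "grip_force": force on a finger pad.
Only numpy, scipy, OpenCV 4.12 (cv2) and the standard library are available. Lean on these libraries where they do the work, as an engineer would, in place of code of your own. Each camera call takes 0.05 s, during which the arm holds its last target. There are 200 camera calls.

## Working session

There is one attempt and no reset: what is moved stays moved. The work goes in short steps, Python scripts to look and compute and a shell command to move; the robot and the scene stay as the last step left them, time stands still between calls to the robot, and variables do not carry over. Pictures are saved under pics/ and viewed, at most 10 in all, crops included, and the job is handed in when it is done.

```bash
mkdir -p pics; ls; cat > h.py <<'E'
import numpy as np, cv2
from station import ctrl
def pix2ray(c,u,v):
    K=np.array(c["intrinsics"]);k=c["k1"]
    p=cv2.undistortPoints(np.array([[[u,v]]],float),K,np.array([k,0,0,0,0.]))[0,0]
    T=np.array(c["camera_from_world"]);R=T[:3,:3]
    return -R.T@T[:3,3], R.T@np.array([p[0],p[1],1])
def on_plane(c,u,v,z):
    o,d=pix2ray(c,u,v); return o+d*(z-o[2])/d[2]
def proj(c,P):
    T=np.array(c["camera_from_world"]);K=np.array(c["intrinsics"])
    q=T[:3,:3]@np.array(P)+T[:3,3];s=q[:2]/q[2];s=s*(1+c["k1"]*(s@s))
    return K[:2,:2]@s+K[:2,2]
E
python3 - <<'E'
from h import *
import pickle
for n in("top","scene"):
    c=ctrl.camera(n);pickle.dump(c,open(n+".pkl","wb"));cv2.imwrite(f"pics/{n}0.png",c["color"][:,:,::-1])
print(ctrl.get_obs())
E
```

```text
pics
{'time_s': 0.1, 'qpos': array([-1.38460324e+00,  3.00417557e-01,  1.52149202e+00,  9.63186903e-07,
        1.32074199e+00, -6.66048872e-02]), 'joint_vel': array([-0.00082684, -0.00032159, -0.00250646, -0.00091508,  0.00101607,
       -0.00033705]), 'tau': array([ 1.45580070e-03, -5.32646549e+01, -3.53282619e+01,  7.10033672e-02,
        2.34873604e-02, -6.36949471e-05]), 'ee_pos': array([ 0.13751367, -0.53228776,  0.20495339]), 'eef_rot': array([-3.14053615e+00, -7.14074662e-05,  2.52797695e-01]), 'force': array([ 0.14822727, -0.52825214, -0.58794287]), 'moment': array([ 0.01648356,  0.0420502 , -0.052635  ]), 'grip_force': 0.0, 'grip_width': 0.09388266420032475}
```

View pics/top0.png

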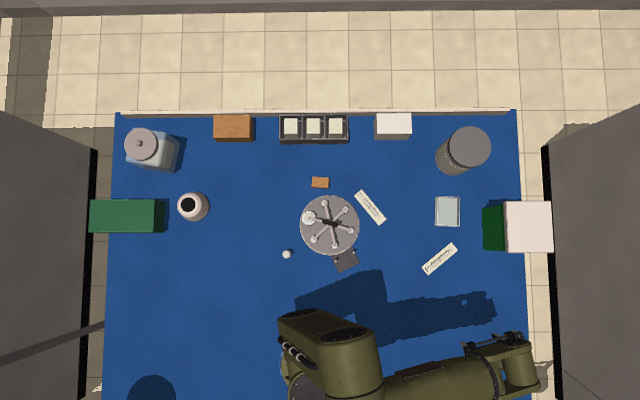

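View pics/scene0.png

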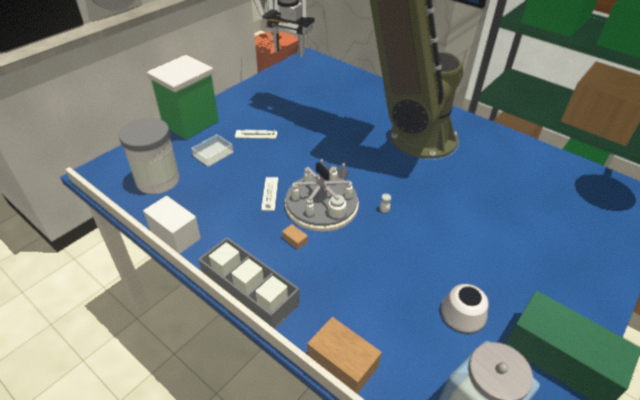

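The top view shows the carousel at about (330,225), the wide jar at (308,217), the tab at (345,260), and the syringe at (370,207). The vial is at (286,254) and the carton at (320,182). I'll zoom in next.

```bash
python3 - <<'E'
from h import *
import pickle
c=pickle.load(open("top.pkl","rb"));im=c["color"][:,:,::-1]
cv2.imwrite("pics/crop.png",cv2.resize(im[175:275,270:400],None,fx=6,fy=6,interpolation=cv2.INTER_CUBIC))
for n,u,v,z in [("axis",329,225,.03),("jar",308.5,217.5,.088),("tab",346,260,.01),("vial",286,254,.05),("syr",370,207,.02),("box",320,182,.03)]:print(n,on_plane(c,u,v,z).round(3))
print(np.linalg.inv(c["camera_from_world"])[:3,3])
E
```

```text
axis [ 0.514 -0.059  0.03 ]
jar [0.539 0.016 0.088]
tab [ 0.382 -0.122  0.01 ]
vial [0.407 0.101 0.05 ]
syr [ 0.582 -0.215  0.02 ]
box [ 0.678 -0.025  0.03 ]
[ 0.44585839 -0.03867623  1.52240918]
```

View pics/crop.png

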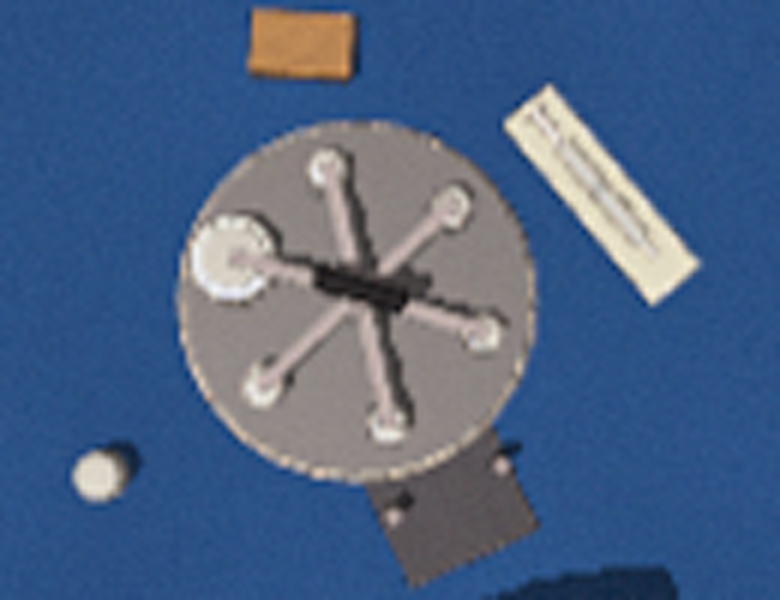

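```bash
python3 - <<'E'
from h import *
import pickle
c=pickle.load(open("top.pkl","rb"))
P=lambda x,y,z:on_plane(c,(x+.5)/6-.5+270,(y+.5)/6-.5+175,z)[:2]
ax=P(358.5,301,.03); kn=P(362,287,.152)
v=[P(328,167,.088),P(455,206,.088),P(484,332,.088),P(390,424,.088),P(265,386,.088)]
j=P(231,257,.088)
print("axis",ax,"knob",kn,"j",j)
# circle fit of small vials
A=np.array([[2*p[0],2*p[1],1] for p in v+[j]]);b=[p@p for p in v+[j]]
s=np.linalg.lstsq(A,b,rcond=None)[0];print("fit",s[:2],np.sqrt(s[2]+s[:2]@s[:2]))
a=s[:2]
ang=lambda p:np.degrees(np.arctan2(*(p-a)[::-1]))
print("jar",ang(j),[ang(p) for p in v])
k=P(316,277,.152)-P(408,300,.152);print("knob dir",np.degrees(np.arctan2(k[1],k[0])))
p1,p2=P(394,516,.1),P(502,466,.1)
t=P(476,554,.02);q=(p1+p2)/2;print("front tab",ang(t),np.linalg.norm(t-a),"posts",ang(q),np.linalg.norm(q-a),np.linalg.norm(p1-p2),np.degrees(np.arctan2(*(p1-p2)[::-1]))+90)
l=P(412,584,.02)-P(540,524,.02);print("edge",np.degrees(np.arctan2(l[1],l[0]))+90)
E
```

```text
axis [ 0.51489004 -0.0599669 ] knob [ 0.51730194 -0.06028801] j [0.53904762 0.01772583]
fit [ 0.51625673 -0.05883265] 0.0793563728871798
jar 73.4221231832118 [np.float64(12.917484723196994), np.float64(-47.9592889835831), np.float64(-106.87598175945924), np.float64(-166.4449439938912), np.float64(134.36679020333793)]
knob dir 75.74627137007856
front tab -155.1366969835354 0.17529715588038222 posts -155.88064155094793 0.12856582373311684 0.0705634093739902 204.48983816877086
edge 204.71579204231597
```

```bash
python3 -m pendant '[[[1.9,2.36,0],0.051],[[1.9,2.36,0],0.051],[[1.9,2.36,0],0.051],[[1.9,2.36,0],0.051],[[1.9,2.36,0],0.051],[[1.9,2.36,0],0.051],[[1.9,2.36,0],0.051],[[1.9,2.36,0],0.051],[[1.9,2.36,0],0.051],[[1.9,2.36,0],0.051],[[1.9,2.36,0],0.051],[[1.9,2.36,0],0.051],[[1.9,2.36,0],0.051],[[1.9,2.36,0],0.051],[[1.9,2.36,0],0.051],[[1.9,2.36,0],0.051],[[1.9,2.36,0],0.051],[[1.9,2.36,0],0.051],[[1.9,2.36,0],0.051],[[1.75,2.4,0],0.051]]' 1 && python3 -m pendant '[[[0,0,0],0],[[0,0,0],0],[[0,0,0],0]]'
python3 - <<'E'
from h import *
import pickle
c=ctrl.camera("wrist");pickle.dump(c,open("wrist.pkl","wb"));cv2.imwrite("pics/wrist0.png",c["color"][:,:,::-1])
o=ctrl.get_obs();print(o["ee_pos"],o["eef_rot"],o["qpos"],np.linalg.inv(c["camera_from_world"])[:3,3])
E
```

```text
time_s: 1.77
ee_pos: [0.5168, -0.0587, 0.2052]
eef_rot: [-3.141, 0.0, 1.275]
force: [0.4, -1.2, -1.0]
grip_width: 0.094
grip_force: 0.0
time_s: 2.02
ee_pos: [0.5157, -0.0603, 0.2051]
eef_rot: [-3.141, 0.0, 1.272]
force: [-0.5, 0.6, -0.3]
grip_width: 0.0937
grip_force: 0.0
[ 0.51560521 -0.06069586  0.20528982] [-3.14114638e+00  1.87240287e-04  1.27168538e+00] [-1.87663409e-01  2.31638055e-01  1.60764812e+00 -1.41498015e-04
  1.30277080e+00  1.11485083e-01] [0.53915881 0.01359324 0.38497363]
```

View pics/wrist0.png

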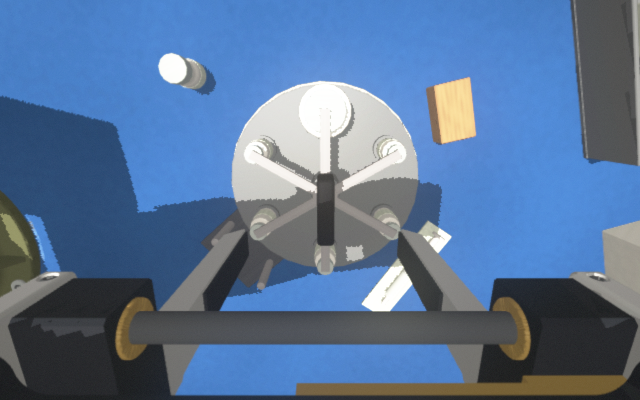

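Wrist view: the knob bar is at (325,174–245), in line between the fingers. The jar cap is at (325,110) and the opposite vial at (325,250). The base of the posts and tab is at about (245,255).

```bash
python3 - <<'E'
from h import *
import pickle
c=pickle.load(open("wrist.pkl","rb"))
P=lambda u,v,z:on_plane(c,u,v,z)[:2]
a=np.array([.516,-.0597])
im=c["color"];m=(im.max(2)<50)[165:250,305:345].astype(np.uint8)
n,l,s,ce=cv2.connectedComponentsWithStats(m);i=1+s[1:,4].argmax();print(s[i])
y0=165+s[i][1];x0=305+s[i][0];x1=x0+s[i][2]
print("far edge at top z",P(325,y0,.152),"sides",[P(x,y0+3,.152) for x in (x0,x1)])
j=P(325,110,.088);d=j-a;print("jar",j,np.linalg.norm(d),np.degrees(np.arctan2(d[1],d[0])))
d=j-P(325,248,.088);print(np.linalg.norm(d),np.degrees(np.arctan2(d[1],d[0])))
e=P(325,y0,.152);print("knob centre", e-.028*d/np.linalg.norm(d))
E
```

```text
[16 66  2  3  3]
far edge at top z [ 0.51471028 -0.0723548 ] sides [array([ 0.5108544 , -0.07388193]), array([ 0.51240421, -0.07435798])]
jar [0.54290099 0.01846506] 0.08266462234378225 71.00877710596174
0.13860427171908057 73.03578176661854
knob centre [ 0.50654059 -0.09913644]
```

```bash
python3 - <<'E'
from h import *
import pickle
c=pickle.load(open("wrist.pkl","rb"))
for u,v in ((325.5,174),(317,180),(334,180)):print(on_plane(c,u,v,.152)[:2])
j=np.array([.2919,.9564]);print("centre",on_plane(c,325.5,174,.152)[:2]-.028*np.array([np.cos(1.279),np.sin(1.279)]))
E
```

```text
[ 0.52869476 -0.0278273 ]
[ 0.52105234 -0.03038908]
[ 0.53360209 -0.034245  ]
centre [ 0.52063991 -0.0546437 ]
```

```bash
python3 -m pendant '[[[0.2,0.1,-0.86],0.006],[[0,0,-0.86],0],[[0,0,-0.86],0],[[0,0,-0.86],0],[[0,0,-0.86],0],[[0,0,-0.86],0],[[0,0,-0.86],0],[[0,0,-0.86],0],[[0,0,-0.86],0],[[0,0,-0.86],0],[[0,0,0],0],[[0,0,0],0]]' 1 && python3 -m pendant '[[[0,0,0],0],[[0,0,0],0],[[0,0,0],0],[[0,0,0],0],[[0,0,0],0],[[0,0,0],0],[[0,0,0],0],[[0,0,0],0],[[0,0,0],0],[[0,0,0],0],[[0,0,0],0],[[0,0,0],0]]' 0 40
```

```text
time_s: 3.07
ee_pos: [0.518, -0.0591, 0.1191]
eef_rot: [-3.141, 0.0, 1.279]
force: [-0.8, 0.9, 0.2]
grip_width: 0.094
grip_force: 0.0
time_s: 4.07
ee_pos: [0.5181, -0.0591, 0.1195]
eef_rot: [3.142, -0.0, 1.279]
force: [-0.1, 0.3, 0.1]
grip_width: 0.0173
grip_force: 0.0
```

```bash
python3 -m pendant '[[[0,0,0],0],[[0,0,0],0],[[0,0,0],0],[[0,0,0],0],[[0,0,0],0],[[0,0,0],0]]'
```

```text
time_s: 4.57
ee_pos: [0.5182, -0.0591, 0.1195]
eef_rot: [3.141, -0.0, 1.279]
force: [4.8, -1.4, -1.7]
grip_width: 0.0138
grip_force: 40.0
```

```bash
python3 -m pendant '[[[0,0,0.25],0],[[0,0,0.25],0],[[0,0,0.25],0],[[0,0,0.25],0],[[0,0,0.25],0],[[0,0,0.25],0],[[0,0,0.25],0],[[0,0,0.15],0],[[0,0,0],0],[[0,0,0],0],[[0,0,0],0]]'; python3 -m pendant '[[[0,0,0.1],0],[[0,0,0],0],[[0,0,0],0],[[0,0,0],0]]'
```

```text
time_s: 5.48
ee_pos: [0.5181, -0.0592, 0.1379]
eef_rot: [3.142, -0.0, 1.279]
force: [6.2, -1.3, -9.3]
grip_width: 0.0137
grip_force: 40.0
time_s: 5.82
ee_pos: [0.5182, -0.0592, 0.1389]
eef_rot: [3.142, 0.0, 1.279]
force: [6.0, -1.1, -8.2]
grip_width: 0.0137
grip_force: 40.0
```

```bash
python3 -m pendant '[[[0.05,0,0],0.03],[[0,0,0],0.06],[[0,0,0],0.06],[[0,0,0],0.06],[[0,0,0],0.06],[[0,0,0],0.06],[[0,0,0],0.06],[[0,0,0],0.06],[[0,0,0],0.06],[[0,0,0],0.06],[[0,0,0],0.06],[[0,0,0],0.06],[[0,0,0],0.06],[[0,0,0],0.06],[[0,0,0],0.06],[[0,0,0],0.06],[[0,0,0],0.06],[[0,0,0],0.06],[[0,0,0],0.05],[[0,0,0],0.03]]'; python3 -m pendant '[[[0,0,0],0],[[0,0,0],0],[[0,0,0],0]]'
```

```text
time_s: 7.48
ee_pos: [0.5181, -0.0591, 0.1387]
eef_rot: [-3.141, -0.001, 2.412]
force: [3.0, -1.2, -7.9]
grip_width: 0.0135
grip_force: 40.0
time_s: 7.73
ee_pos: [0.5182, -0.0591, 0.139]
eef_rot: [-3.141, -0.001, 2.408]
force: [1.2, -2.4, -9.5]
grip_width: 0.0137
grip_force: 40.0
```

Turned 1.129 rad; 1.164 rad is left.

```bash
python3 -m pendant '[[[0,0,0],0.03],[[0,0,0],0.06],[[0,0,0],0.06],[[0,0,0],0.06],[[0,0,0],0.06],[[0,0,0],0.06],[[0,0,0],0.06],[[0,0,0],0.06],[[0,0,0],0.06],[[0,0,0],0.06],[[0,0,0],0.06],[[0,0,0],0.06],[[0,0,0],0.06],[[0,0,0],0.06],[[0,0,0],0.06],[[0,0,0],0.06],[[0,0,0],0.06],[[0,0,0],0.06],[[0,0,0],0.06],[[0,0,0],0.05]]'; python3 -m pendant '[[[0,0,0],0.02],[[0,0,0],0],[[0,0,0],0],[[0,0,0],0]]'
python3 - <<'E'
from h import *
import pickle
for n in("wrist","top"):
    c=ctrl.camera(n);pickle.dump(c,open(n+"1.pkl","wb"));im=c["color"][:,:,::-1]
    cv2.imwrite(f"pics/{n}1.png",im if n=="wrist" else cv2.resize(im[175:275,270:400],None,fx=6,fy=6,interpolation=cv2.INTER_CUBIC))
print(ctrl.get_obs()["qpos"])
E
```

```text
time_s: 9.4
ee_pos: [0.5182, -0.0591, 0.1391]
eef_rot: [3.141, -0.001, -2.712]
force: [1.7, -1.8, -9.2]
grip_width: 0.0138
grip_force: 40.0
time_s: 9.73
ee_pos: [0.5182, -0.0591, 0.1392]
eef_rot: [3.141, -0.001, -2.696]
force: [-0.7, -2.8, -8.7]
grip_width: 0.0139
grip_force: 40.0
[-1.83774783e-01  3.03075230e-01  1.67845239e+00 -1.98380807e-04
  1.16101247e+00 -2.20080071e+00]
```

View pics/wrist1.png

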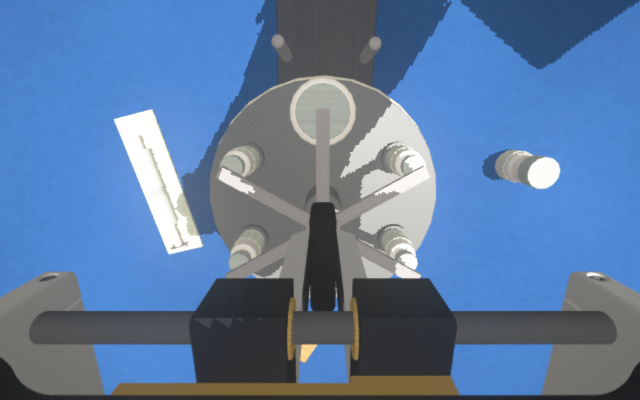

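View pics/top1.png

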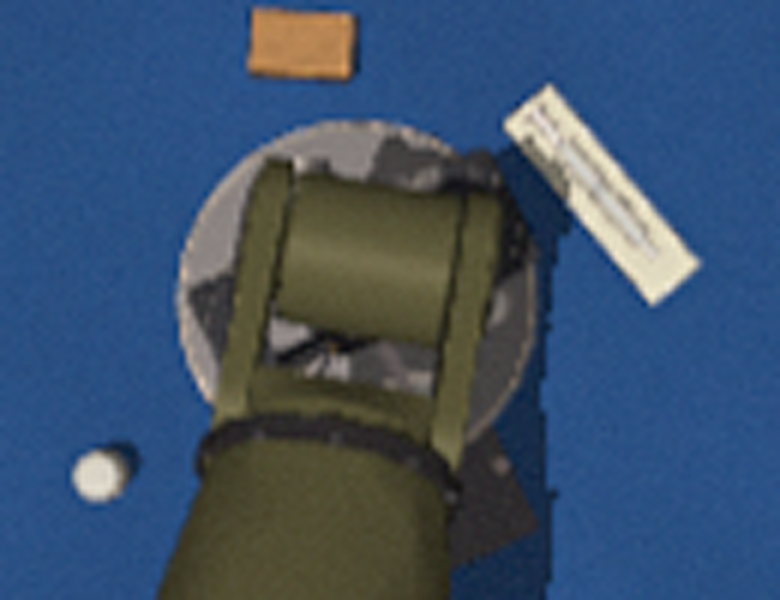

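Wrist view: the jar cap is at (323,111), the post tops are at (279,41) and (373,43), and the tab edges are at about 278 and 375, so the jar looks centred in the gap.

```bash
python3 - <<'E'
from h import *
import pickle
c=pickle.load(open("wrist1.pkl","rb"))
P=lambda u,v,z:on_plane(c,u,v,z)[:2]
a=np.array([.5175,-.0592])
A=lambda p:(np.degrees(np.arctan2(*(p-a)[::-1]))%360,np.linalg.norm(p-a))
print("jar",A(P(323,111,.088)))
for z in (.07,.1):
  p,q=P(279,41,z),P(373,43,z);print(z,"posts",A((p+q)/2),np.linalg.norm(p-q),(np.degrees(np.arctan2(*(p-q)[::-1]))+90)%180+180)
print("tab",A((P(278,70,.01)+P(375,70,.01))/2),np.linalg.norm(P(278,70,.01)-P(375,70,.01)))
E
```

```text
jar (np.float64(205.38495368145817), np.float64(0.07898783332117877))
0.07 posts (np.float64(204.44339158662382), np.float64(0.12820491698256947)) 0.06933913633926667 204.45350547933137
0.1 posts (np.float64(204.53544321431738), np.float64(0.12180806581758923)) 0.06099086969120373 204.45350547933143
tab (np.float64(203.7792429861649), np.float64(0.11720314990082624)) 0.09072600737852758
```

Within about 1°, against a tolerance of 8.6°. I'll let it settle and hand in.

```bash
python3 -m pendant '[[[0,0,0],-0.015],[[0,0,0],0],[[0,0,0],0],[[0,0,0],0],[[0,0,0],0],[[0,0,0],0],[[0,0,0],0],[[0,0,0],0],[[0,0,0],0],[[0,0,0],0]]'; python3 -c "
from station import ctrl
print(ctrl.get_obs()['joint_vel'].round(3)); print(ctrl.hand_in())"
```

```text
time_s: 10.67
ee_pos: [0.5183, -0.0591, 0.1393]
eef_rot: [3.141, -0.001, -2.709]
force: [-5.6, -3.3, -9.5]
grip_width: 0.014
grip_force: 40.0
[ 0.    -0.002 -0.001 -0.002 -0.001 -0.001]
the job is handed in; nothing more can be done
None
```

The job is handed in: I raised the knob about 19 mm and turned the carousel until the wide jar measured within about 1° of front centre. The gripper is still holding the knob up with 40 N, and the arm did not touch the bystanders near the carousel.

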